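# Fit the keyhole end stop to the joiner's gravity chute and send a turned foot down to it

### The arm

A 6-joint arm with a two-finger parallel gripper is mounted at the origin on the work surface. World frame = base frame: x ahead of the robot, y to its left, z up, the work surface at z = 0. Lengths are in m, angles in rad, forces in N, time in s.
With the tool pointing down it reaches from about 0.225 to 0.875 m from the base axis. Payload 3.4 kg.
Tool frame: the origin (TCP) lies at the centre of the arm's flange, where the gripper is bolted on; the fingertips stand manip.tcp_to_tips ahead of it and the grasp point (between the pads) lies 155 mm ahead of it (manip.tcp_to_tips is the distance from the TCP to the fingertips, in m); z points along the fingers, y is the line along which they close (so a half turn about z gives the same grasp; the last joint's range is limited). The gripper opens to 85 mm and grips with 20 to 120 N. Pads are 22 mm wide; open, the fingers measure 114 mm over their backs; the gripper's body (76 mm by 85 mm) begins 54 mm behind the grasp point. The pads swing forward as they close: fully open they stand 13 mm farther back than shut.
Start: joints at [1.153, 0.276, 1.505, -0, 1.361, -0.121], TCP at [0.168, 0.55, 0.405] pointing down, gripper open.
Joint ranges: [-2.89, 2.89], [-0.75, 2.08], [0.22, 2.7], [-1.18, 4.32], [0.11, 2.71], [-2.7, 2.7]. Speed limits (rad/s): [2.57, 2.57, 3.14, 3.14, 3.14, 3.14].

### API

Orientations are given as a unit quaternion [w, x, y, z].
In Python, from rig import sensors, imaging, manip gives the robot as it stands. The module is installed in compiled form; this text tells all that it offers.
- The arm moves only by the tool jog_arm, never from a script. Its argument "plan" is a list of rows, each an object of numbers: "dx", "dy", "dz": the shift along the tool's x, y, z in mm; "ax", "ay", "az": the turn, a rotation vector about the tool's x, y, z in units of 6 degrees (1.0 is 6 degrees); "grip": the closure, from 0 (fully open) to 1 (shut). A call has 1 to 20 rows; each row shifts and turns the commanded pose from where the row before left it, along the tool's axes as they then stand; what a row does not reach is not made up. A row lasts 1/12 s, in which the tool goes at most 41.7 mm and 7.16 degrees, less where a joint would pass 70% of its speed; a pose out of reach is approached as far as the arm can. A call is refused whole if a number of a shift passes 41.7 or a number of a turn 1, either way. A call with a gripper value outside its range is refused whole. The fingers move at their own pace and stop on an object; "grip_force" is the grip in N (left out, the last holds). Time passes only in rows, so rows that do not move let the fingers close. It gives the time, the measured TCP pose, the force, the opening and the grip force at its end, in the units of the state.
- sensors.get_state(): the state, without advancing time (a new reading comes with each control period).
- imaging.get_image(name): name is "scene" or "top" or "wrist"; returns a dict with "image" (420x560x3 uint8, red, green, blue), "K" (3x3 intrinsics, pixels), "k1" (the pictures are not rectified: a ray, as slopes to the right and down, at radius r is drawn at 1 + k1 r^2 times it, then the intrinsics apply), "extrinsics" (4x4, takes a point from world to camera coordinates). Camera axes: x right, y up, looking along -z (the intrinsics and any distortion apply to the point x, -y, -z); pixel columns grow to the right and rows downward; lengths in m; the calibration is good to about 2 mm. A picture is of the moment at which its call begins. There is no depth.
- manip.sign_off(): hands the job in; it is judged then, once.
The state is a dict: "clock": time; "qpos": joint angles; "qd": joint speeds; "effort": joint torques, N m; "position": TCP position; "ee_rot": TCP orientation; "contact_force": force on the tool from outside, world axes, zero at the start; "moment": the same for the moment, N m; "width": finger opening in m; "gripper_force": force on a finger pad.
Only numpy, scipy, OpenCV 4.12 (cv2) and the standard library are available. Lean on these libraries where they do the work, as an engineer would, in place of code of your own. Each camera call takes 0.05 s, during which the arm holds its last target. There are 200 camera calls.

### The job

Fit the end stop to the chute: lower the keyhole plate over the two black screw heads so that both heads come up through its round holes, let go of it, then push it along towards the chute's open end until it is fully home under the heads. Then lay the turned wooden foot crosswise on the runway half of the green tipping tray and let go, so that it tips the tray, rolls down the runway and comes to rest against the stop. Do not let either part fall from a height, and leave the other things on the bench where they are.

Things in the scene. Friction and masses are not known exactly. Their poses are not given: they have to be found in the camera images.
- chute: Wooden gravity chute fixed to the bench, base 200 x 330 x 12 mm. Origin on the bench top (z 0). Its +y runs along the chute from the green tipping tray (y -110 mm) to the open end (y +145), z up. Two pale rails (x 50 to 86 and -86 to -50, y -48 to 130) with level tops at z 65; two tray pivot posts (x 61 to 77 and -77 to -61, y -128 to -92) rise to z 95.
- runway_low (a point): On the white runway between the rails, below where the foot comes to rest against the stop, 40 mm above the bench; chute x 0, y +40. The runway is 100 mm wide and slopes down at 0.2 rad towards the open end (+y); only the stop holds back what rolls down.
- screw_mid (a point): Point midway between the two upright, fixed, black-headed screws, at rail-top height (65 mm above the bench); axes as the chute's. Screws at x +68 and x -68 mm from it (y 0). Shank 6 mm thick; head 15 mm wide, underside 8 mm and top 12 mm above the rail.
- plate: The end stop: aluminium plate 170 (x) x 64 (y) x 5 mm, 250 g +-20 %, dark wooden rib upright on its middle. Origin: centre of the underside, z up. Goes on with its +y along the chute's +y; slides with friction only (about 2 N). Over the heads its origin is 12 mm to the -y side of screw_mid; pushed 24 mm to +y it is home (12 mm to the +y side), the slot ends stopping on the shanks. Starts rib up.
- plate_hole_a (a point): Centre of one round hole of the plate, at underside height; plate x +68, y +12 mm. Hole 21 mm across; from it a slot 9 mm wide runs towards the plate's -y; a shank at the slot's end stands at plate y -12.
- plate_hole_b (a point): The same for the other keyhole, at plate x -68, y +12 mm.
- rib_top (a point): Middle of the top of the plate's wooden rib, 41 mm above the plate's underside, at plate x 0, y 0. Rib 70 mm along plate x, 16 mm thick along y, 36 mm high above the plate's upper face; a grip or a face to push.
- plate_board: Fixed brown board 190 x 100 x 12 mm on which the plate starts lying flat (its +y within 30 degrees of the bench's +y, the robot's left); origin at the centre of its underside, on the bench. On the robot's left or right.
- foot: Turned beech furniture foot: cylinder 50 mm across, 90 mm long, light reddish brown with two dark bands, 140 g +-25 %. Origin at its centre; its own x is the cylinder's axis. Starts lying in the cradle, centre 31 mm above the bench, its axis within 30 degrees of the bench's x.
- cradle: Fixed brown board 120 (x) x 90 (y) x 6 mm with two strips along x, 5 mm high, from 17 to 22 mm either side of the middle, that keep the foot from rolling; origin at the centre of its underside, on the bench. On the other side of the robot from plate_board.
- tray_mid (a point): Middle of the tray's upper face, on its pivot axis, 85 mm above the bench; at chute x 0, y -110. The green tray is 120 mm long (chute y) and 100 mm wide inside its 14 mm high side and back walls, open towards the runway.
- tray (a joint): Tilt of the tray in rad: 0 level (at rest, held by a light counterbalance), 0.32 tipped down towards the runway. The foot laid with its centre 20 mm or more beyond the pivot towards the runway tips it by weight alone; the emptied tray swings back.
- chisel_a: Loose bystander: chisel with yellow handle, 255 mm long, lying on the bench. Origin near its middle.
- chisel_b: Loose bystander: chisel with dark wooden handle, 255 mm long. Origin near its middle.
- mallet: Loose bystander: wooden joiner's mallet, 315 mm long, head 85 x 140 x 70 mm. Origin between head and handle.
- try_square: Loose bystander: try square, dark stock 110 mm, steel blade 150 mm. Origin under the stock.
- glue: Loose bystander: yellow glue bottle, 60 mm across, 170 mm high. Origin under its centre.
- spare_foot: Loose bystander: dark turned foot standing upright, 64 mm across, 100 mm high. Origin under its centre.
- offcut: Loose bystander: pale wooden offcut 160 x 60 x 30 mm. Origin under its centre.
There are look-alikes about, which are no part of the job. Leave any blue, pink or white look-alike of the foot alone.

How it is judged:
On the way, in this order (a step that is already met when the one before it is completed fails the run):
1. the plate lies flat on the rails with both screw heads up through its round holes, not yet slid home, and let go (z of plate in the frame of screw_mid between -0.003 and 0.003 m and x of plate in the frame of screw_mid between -0.006 and 0.006 m and angle between the y axis of plate and the y axis of screw_mid, either way round below 0.08 rad and angle between plate's own z axis and vertical below 0.06 rad and y of plate in the frame of screw_mid between -0.021 and -0.004 m and contact force between the fingers and plate below 0.2 N), for 0.2 s.
2. the plate is slid home under the screw heads (z of plate in the frame of screw_mid between -0.003 and 0.003 m and x of plate in the frame of screw_mid between -0.006 and 0.006 m and angle between the y axis of plate and the y axis of screw_mid, either way round below 0.08 rad and angle between plate's own z axis and vertical below 0.06 rad and y of plate in the frame of screw_mid between 0.009 and 0.016 m), for 0.2 s.
3. the foot, let go, lies on the tray and has tipped it (value of joint tray above 0.15 rad and contact force between the fingers and foot below 0.2 N and y of foot in the frame of chute between -0.165 and -0.035 m and z of foot in the frame of chute above 0.08 m and x of foot in the frame of chute between -0.03 and 0.03 m), for 0.05 s.
At the end, for the whole second after the job is handed in: The plate lies flat on the rails, origin 9 to 16 mm past the screws towards the open end, within 6 mm sideways and 0.08 rad, so its slots are under both heads; the foot rests on the runway against it, its centre 36 to 55 mm before the screws; both at rest (all of step 2 and y of foot in the frame of screw_mid between -0.055 and -0.036 m and x of foot in the frame of screw_mid between -0.03 and 0.03 m and z of foot in the frame of screw_mid between -0.012 and 0.012 m and linear speed of each of foot, plate below 0.02 m/s); the robot touches nothing.
It fails at once if a bystander is moved by more than 30 mm (distance of any of chisel_a, chisel_b, mallet, try_square, glue, spare_foot, offcut from where it was at the start of the episode above 0.03 m).
It fails at once if the plate is let go more than 40 mm above the rails (height (world z) of plate above 0.105 m and contact force between the fingers and plate below 0.02 N).
It fails at once if the foot is let go more than 30 mm above the level tray (height (world z) of foot above 0.14 m and contact force between the fingers and foot below 0.02 N).
It also fails if it takes over 64 s, if anything falls off the work surface, if the arm or the gripper's body presses on something with over 40 N, if the wrist force passes 120 N, or if a joint passes its speed limit or range.

## Working session

There is one attempt and no reset: what is moved stays moved. The work goes in short steps, Python scripts to look and compute and a tool call to move; the robot and the scene stay as the last step left them, time stands still between calls to the robot, and variables do not carry over. Pictures are saved under pics/ and viewed, at most 10 in all, crops included, and the job is handed in when it is done.

Besides the shell and the picture viewer there is one more tool, called after "Call:" by a JSON object that holds its "api" and its "payload". jog_arm: Moves the arm, as the interface text tells. Its arguments: {"type":"object","properties":{"plan":{"type":"array"},"grip_force":{"type":"number"}},"required":["plan"]}

```bash
mkdir -p pics
cat > h.py <<'E'
import numpy as np, cv2
from rig import sensors, imaging, manip
from scipy.spatial.transform import Rotation as R
def snap(n, f=None):
    d=imaging.get_image(n)
    if f: cv2.imwrite('pics/'+f, d['image'][:,:,::-1])
    np.savez('cam_%s.npz'%n, **{k:np.array(v) for k,v in d.items()})
    return d
def load(n): return dict(np.load('cam_%s.npz'%n))
def ray(d,uv):
    K=d['K']; k1=float(d['k1'])
    p=np.array([(uv[0]-K[0,2])/K[0,0],(uv[1]-K[1,2])/K[1,1]]); q=p.copy()
    for _ in range(30): q=p/(1+k1*(q@q))
    E=d['extrinsics']; Rm=E[:3,:3]; o=-Rm.T@E[:3,3]
    v=Rm.T@np.array([q[0],-q[1],-1.]); return o,v/np.linalg.norm(v)
def atz(d,uv,z):
    o,v=ray(d,uv); return o+v*(z-o[2])/v[2]
def proj(d,P):
    E=d['extrinsics']; c=E[:3,:3]@np.array(P)+E[:3,3]
    q=np.array([c[0],-c[1]])/(-c[2]); q=q*(1+float(d['k1'])*(q@q))
    return q*[d['K'][0,0],d['K'][1,1]]+[d['K'][0,2],d['K'][1,2]]
def tri(d1,a,d2,b):
    o1,v1=ray(d1,a);o2,v2=ray(d2,b)
    A=np.stack([v1,-v2],1); t=np.linalg.lstsq(A,o2-o1,rcond=None)[0]
    p,q=o1+t[0]*v1,o2+t[1]*v2; return (p+q)/2, np.linalg.norm(p-q)
E
python3 - <<'E'
from h import *
a=snap('scene','scene0.png');b=snap('top','top0.png')
for d in (a,b): print(d['K'],d['k1'],np.round(d['extrinsics'],3))
print(sensors.get_state(), manip.tcp_to_tips)
E
```

```text
[[524.55362483   0.         275.67427503]
 [  0.         524.55362483 213.09719848]
 [  0.           0.           1.        ]] -0.044557511228966486 [[-0.626  0.78   0.016  0.319]
 [-0.53  -0.441  0.724  0.233]
 [ 0.572  0.444  0.69  -1.815]
 [ 0.     0.     0.     1.   ]]
[[493.65374313   0.         273.04379802]
 [  0.         493.65374313 209.27675545]
 [  0.           0.           1.        ]] -0.09608607911594536 [[ 2.200e-02 -1.000e+00  6.000e-03  1.100e-02]
 [ 9.720e-01  2.300e-02  2.340e-01 -5.600e-01]
 [-2.340e-01  1.000e-03  9.720e-01 -1.332e+00]
 [ 0.000e+00  0.000e+00  0.000e+00  1.000e+00]]
{'clock': 0.1, 'qpos': array([ 1.15303606e+00,  2.76506257e-01,  1.50600330e+00,  3.40215115e-06,
        1.36070792e+00, -1.20996841e-01]), 'qd': array([ 0.00098288, -0.00166701, -0.00196131, -0.00089952,  0.00160517,
       -0.00018987]), 'effort': array([ 2.35959606e-04, -4.17708063e+01, -2.46401900e+01, -2.83928484e-04,
        5.88055816e-03, -3.01092655e-05]), 'position': array([0.16806881, 0.54968603, 0.40394182]), 'ee_rot': array([-2.17812624e-04,  1.47838127e-01,  9.89011238e-01, -7.82670972e-04]), 'contact_force': array([-0.4045996 , -0.35820068, -0.14022972]), 'moment': array([0.04316038, 0.04518202, 0.02027763]), 'gripper_force': 0.0, 'width': 0.08538421191640923} 0.1734
```

View pics/scene0.png

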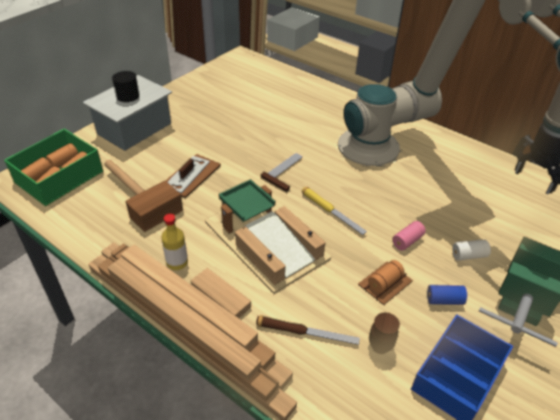

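View pics/top0.png

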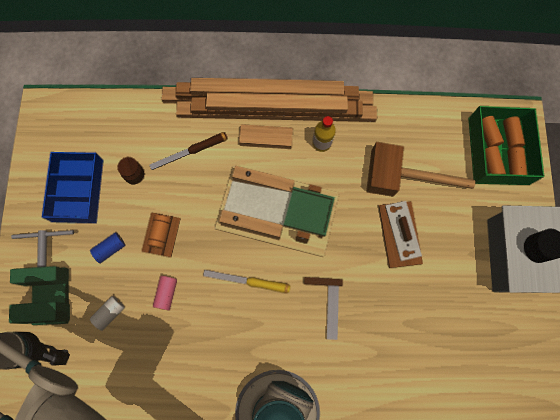

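The foot is at top (161,233) / scene (385,277): reddish brown, two dark bands, lying in the brown cradle. The others are blue (107,247), pink (165,292), white (107,312) and the feet in the green box (506,145), none of which fit. The plate is at top (402,233) with a rib and two holes, and the chute is around (280,212). I'll confirm with one enlarged crop.

Run:
```python
from h import *
t=load('top')['image'][:,:,::-1];s=load('scene')['image'][:,:,::-1]
A=cv2.resize(t[160:272,135:435],None,fx=2.6,fy=2.6,interpolation=cv2.INTER_CUBIC)
B=cv2.resize(s[148:300,150:430],None,fx=2,fy=2,interpolation=cv2.INTER_CUBIC)
C=np.zeros((A.shape[0]+B.shape[0],780,3),np.uint8);C[:A.shape[0],:A.shape[1]]=A;C[A.shape[0]:,:B.shape[1]]=B
print(C.shape,A.shape);cv2.imwrite('pics/crop0.png',C[:600])
```

```text
(595, 780, 3) (291, 780, 3)
```

View pics/crop0.png

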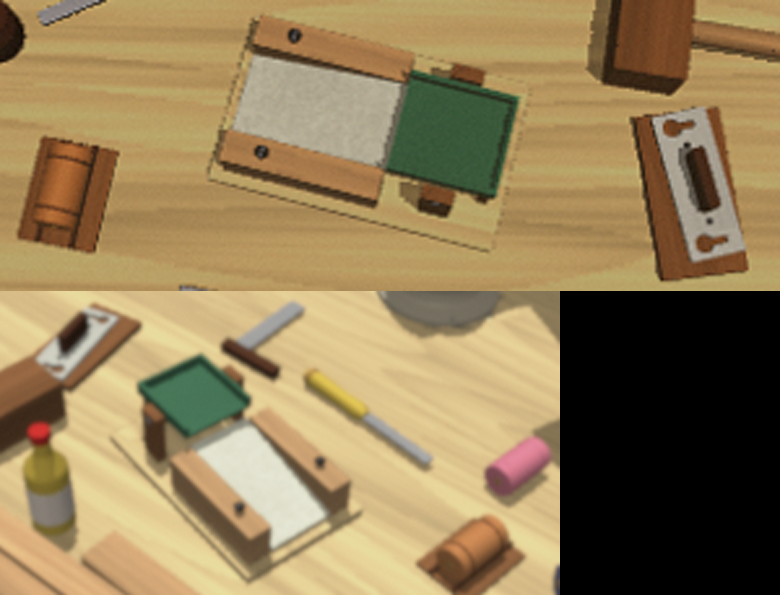

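Crop: the banded foot lies in the cradle (top crop 65,190). Screw heads are at crop (294,36) and (261,152), round holes at (672,128) and (705,243), with slots to the right, so the plate's +y points left like the chute's.

Run:
```python
from h import *
t=load('top');s=load('scene')
T=lambda u,v:((u+.5)/2.6-.5+135,(v+.5)/2.6-.5+160)
S=lambda u,v:((u+.5)/2-.5+150,(v-291+.5)/2-.5+148)
r=lambda x:np.round(x,4)
for n,a,b in [('scr1',T(294,36),S(239,508)),('scr2',T(261,152),S(320,462)),('rib',T(705,178),S(73,331)),('foot',T(66,190),S(474,547)),('traycornerR',T(519,96),S(139,388)),('traycorner',T(494,193),S(200,357))]:
    p,e=tri(t,a,s,b);print(n,r(p),round(e,4))
s1=atz(t,T(294,36),.077);s2=atz(t,T(261,152),.077)
print(s1,s2,np.linalg.norm(s1-s2)); ex=(s1-s2)/np.linalg.norm(s1-s2);print('chute yaw',np.arctan2(ex[1],ex[0]),(s1+s2)/2)
h1=atz(t,T(672,128),.015);h2=atz(t,T(705,243),.015);ex=(h1-h2)/np.linalg.norm(h1-h2)
print(h1,h2,np.linalg.norm(h1-h2),'yaw',np.arctan2(ex[1],ex[0]))
c=(h1+h2)/2; ey=np.array([-ex[1],ex[0],0]);print('plate',c-.012*ey)
f1=atz(t,T(70,143),.045);f2=atz(t,T(55,243),.03);print('foot ends',f1,f2)
st=sensors.get_state();print(st['position'],st['ee_rot'],R.from_quat(np.r_[st['ee_rot'][1:],st['ee_rot'][0]]).as_matrix())
w=snap('wrist','w0.png');E=w['extrinsics'];print('wrist cam',-E[:3,:3].T@E[:3,3],E[:3,:3],w['K'],w['k1'])
```

```text
scr1 [0.6621 0.0988 0.0708] 0.0007
scr2 [0.5297 0.1303 0.0712] 0.0014
rib [ 0.5178 -0.3599  0.0371] 0.0047
foot [0.4904 0.351  0.0265] 0.0047
traycornerR [ 0.5921 -0.1447  0.0906] 0.0068
traycorner [ 0.4862 -0.1193  0.0921] 0.0018
[0.66032981 0.09818784 0.077     ] [0.52878223 0.1292637  0.077     ] 0.13516832200718953
chute yaw -0.2319800005294231 [0.59455602 0.11372577 0.077     ]
[ 0.58114423 -0.33223666  0.015     ] [ 0.4496428  -0.36520061  0.015     ] 0.1355700863793241 yaw 0.2456126495433495
plate [ 0.51831132 -0.3603585   0.015     ]
foot ends [0.54099614 0.34406108 0.045     ] [0.43120281 0.3559675  0.03      ]
[0.16806881 0.54968603 0.40394182] [-2.17812624e-04  1.47838127e-01  9.89011238e-01 -7.82670972e-04] [[-9.56287682e-01  2.92426797e-01 -6.62255486e-04]
 [ 2.92427479e-01  9.56286551e-01 -1.48373875e-03]
 [ 1.99421044e-04 -1.61254279e-03 -9.99998680e-01]]
wrist cam [0.10128835 0.57068928 0.37407466] [[ 0.29289459  0.95614278 -0.00193307]
 [-0.9187427   0.28087677 -0.27752496]
 [-0.26481053  0.08306155  0.96071648]] [[349.10740771   0.         276.8799355 ]
 [  0.         349.10740771 213.63213839]
 [  0.           0.           1.        ]] -0.041657935236466125
```

Call:
{"api": "jog_arm", "payload": {"plan": [{"az": -0.62, "grip": 0}, {"dx": -20, "dy": -12}, {"dx": -33, "dy": -21}, {"dx": -33, "dy": -21}, {"dx": -33, "dy": -21}, {"dx": -33, "dy": -21}, {"dx": -33, "dy": -21}, {"dx": -33, "dy": -21}, {"dx": -33, "dy": -21}, {"dx": -33, "dy": -21}, {"dx": -33, "dy": -21}, {"dx": -33, "dy": -21}, {"dx": -33, "dy": -21}, {"dx": -33, "dy": -21}, {"dx": -33, "dy": -21}, {"dx": -33, "dy": -21}, {"dx": -33, "dy": -21}, {"dx": 0, "dy": 0}, {"dx": 0}, {"dx": 0}]}}

```text
$.plan[0]: bad value
```

```bash
cat >> h.py <<'E'
def goal(x,y,z,ydeg):
    """print tool-frame shift and turn needed; ydeg = world angle of tool y, tool down. Turn first, then shift."""
    s=sensors.get_state(); q=s['ee_rot']; M=R.from_quat(np.r_[q[1:],q[0]])
    a=np.deg2rad(ydeg); Y=np.array([np.cos(a),np.sin(a),0]); Z=np.array([0,0,-1.]); G=R.from_matrix(np.stack([np.cross(Y,Z),Y,Z],1))
    print('turn units',np.round(np.rad2deg((M.inv()*G).as_rotvec())/6,2),'shift mm after turn',np.round(G.inv().apply(np.array([x,y,z])-s['position'])*1000,1),'clock',s['clock'],'at',np.round(s['position'],4))
E
python3 - <<'E'
from h import *
w=snap('wrist','w1.png')
goal(.594,.11,.404,76.7)
for P in [(.661,.0984,.077),(.529,.1295,.077),(.595,.1137,.065)]: print(proj(w,P))
E
```

```text
turn units [-0.01 -0.   -0.62] shift mm after turn [-5.156e+02 -3.300e+02  2.000e-01] clock 0.2 at [0.1681 0.5498 0.4042]
[ 80.71164158 599.16504777]
[ 53.85790739 540.810902  ]
[ 72.00322579 561.90269701]
```

View pics/w1.png

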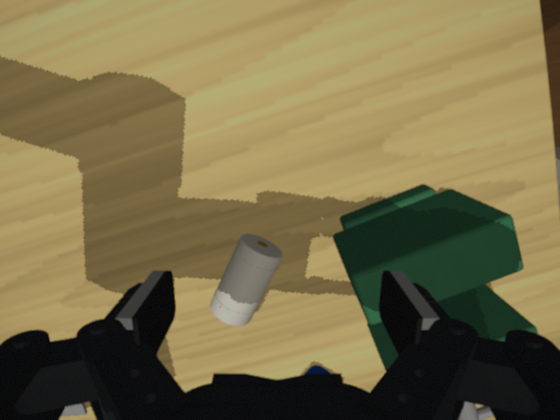

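Picture w1 (arm still at start, since the call was refused) shows the white look-alike at (245,280) and the fingers at the bottom edge. I'll give every field in each row.

Call:
{"api": "jog_arm", "payload": {"plan": [{"dx": 0, "dy": 0, "dz": 0, "ax": 0, "ay": 0, "az": -0.62, "grip": 0}, {"dx": -20, "dy": -13, "dz": 0, "ax": 0, "ay": 0, "az": 0, "grip": 0}, {"dx": -33, "dy": -21, "dz": 0, "ax": 0, "ay": 0, "az": 0, "grip": 0}, {"dx": -33, "dy": -21, "dz": 0, "ax": 0, "ay": 0, "az": 0, "grip": 0}, {"dx": -33, "dy": -21, "dz": 0, "ax": 0, "ay": 0, "az": 0, "grip": 0}, {"dx": -33, "dy": -21, "dz": 0, "ax": 0, "ay": 0, "az": 0, "grip": 0}, {"dx": -33, "dy": -21, "dz": 0, "ax": 0, "ay": 0, "az": 0, "grip": 0}, {"dx": -33, "dy": -21, "dz": 0, "ax": 0, "ay": 0, "az": 0, "grip": 0}, {"dx": -33, "dy": -21, "dz": 0, "ax": 0, "ay": 0, "az": 0, "grip": 0}, {"dx": -33, "dy": -21, "dz": 0, "ax": 0, "ay": 0, "az": 0, "grip": 0}, {"dx": -33, "dy": -21, "dz": 0, "ax": 0, "ay": 0, "az": 0, "grip": 0}, {"dx": -33, "dy": -21, "dz": 0, "ax": 0, "ay": 0, "az": 0, "grip": 0}, {"dx": -33, "dy": -21, "dz": 0, "ax": 0, "ay": 0, "az": 0, "grip": 0}, {"dx": -33, "dy": -21, "dz": 0, "ax": 0, "ay": 0, "az": 0, "grip": 0}, {"dx": -33, "dy": -22, "dz": 0, "ax": 0, "ay": 0, "az": 0, "grip": 0}, {"dx": -33, "dy": -22, "dz": 0, "ax": 0, "ay": 0, "az": 0, "grip": 0}, {"dx": -33, "dy": -22, "dz": 0, "ax": 0, "ay": 0, "az": 0, "grip": 0}, {"dx": 0, "dy": 0, "dz": 0, "ax": 0, "ay": 0, "az": 0, "grip": 0}, {"dx": 0, "dy": 0, "dz": 0, "ax": 0, "ay": 0, "az": 0, "grip": 0}]}}

```text
clock: 1.78
position: [0.5946, 0.1075, 0.4038]
ee_rot: [-0.001, 0.117, 0.993, -0.0]
contact_force: [-0.5, 0.3, -0.6]
width: 0.0853
gripper_force: 0.0
```

Run:
```python
from h import *
w=snap('wrist','w2.png')
goal(.594,.11,.404,76.7)
for P in [(.661,.0984,.077),(.529,.1295,.077),(.595,.1137,.065)]: print(proj(w,P))
```

```text
turn units [ 0.   -0.02 -0.01] shift mm after turn [-0.1  1.3 -0. ] clock 1.8333 at [0.5936 0.1087 0.404 ]
[283.63585032 266.73476321]
[283.76259112 114.85728588]
[283.19753616 192.41166013]
```

View pics/w2.png

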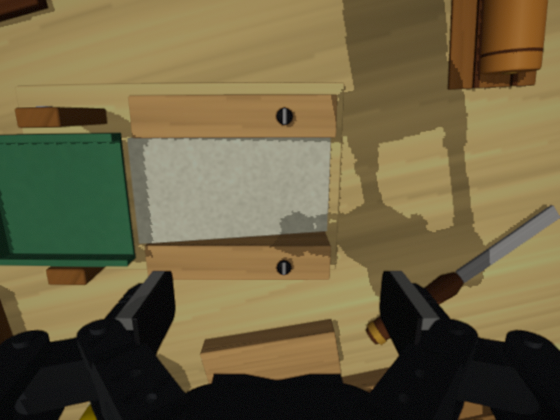

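w2 shows the screw heads at (284,267) and (285,116), within 1–2 px of prediction, with the chute rails square to the tool. Next I go over the plate.

Call:
{"api": "jog_arm", "payload": {"plan": [{"dx": 0, "dy": 0, "dz": 0, "ax": 0, "ay": 0, "az": -0.92, "grip": 0}, {"dx": 0, "dy": 0, "dz": 0, "ax": 0, "ay": 0, "az": -0.92, "grip": 0}, {"dx": 0, "dy": 0, "dz": 0, "ax": 0, "ay": 0, "az": -0.92, "grip": 0}, {"dx": 0, "dy": 0, "dz": 0, "ax": 0, "ay": 0, "az": -0.92, "grip": 0}, {"dx": 0, "dy": 0, "dz": 0, "ax": 0, "ay": 0, "az": -0.92, "grip": 0}, {"dx": 15, "dy": -35, "dz": 0, "ax": 0, "ay": 0, "az": 0, "grip": 0}, {"dx": 15, "dy": -35, "dz": 0, "ax": 0, "ay": 0, "az": 0, "grip": 0}, {"dx": 15, "dy": -35, "dz": 0, "ax": 0, "ay": 0, "az": 0, "grip": 0}, {"dx": 15, "dy": -35, "dz": 0, "ax": 0, "ay": 0, "az": 0, "grip": 0}, {"dx": 15, "dy": -35, "dz": 0, "ax": 0, "ay": 0, "az": 0, "grip": 0}, {"dx": 15, "dy": -35, "dz": 0, "ax": 0, "ay": 0, "az": 0, "grip": 0}, {"dx": 15, "dy": -35, "dz": 0, "ax": 0, "ay": 0, "az": 0, "grip": 0}, {"dx": 15, "dy": -35, "dz": 0, "ax": 0, "ay": 0, "az": 0, "grip": 0}, {"dx": 15, "dy": -35, "dz": 0, "ax": 0, "ay": 0, "az": 0, "grip": 0}, {"dx": 15, "dy": -35, "dz": 0, "ax": 0, "ay": 0, "az": 0, "grip": 0}, {"dx": 15, "dy": -35, "dz": 0, "ax": 0, "ay": 0, "az": 0, "grip": 0}, {"dx": 15, "dy": -35, "dz": 0, "ax": 0, "ay": 0, "az": 0, "grip": 0}, {"dx": 7, "dy": -17, "dz": 0, "ax": 0, "ay": 0, "az": 0, "grip": 0}, {"dx": 0, "dy": 0, "dz": 0, "ax": 0, "ay": 0, "az": 0, "grip": 0}, {"dx": 0, "dy": 0, "dz": 0, "ax": 0, "ay": 0, "az": 0, "grip": 0}]}}

```text
clock: 3.5
position: [0.5202, -0.3595, 0.4044]
ee_rot: [-0.0, -0.124, 0.992, 0.001]
contact_force: [-0.0, 0.4, -0.4]
width: 0.0852
gripper_force: 0.0
```

Run:
```python
from h import *
w0=load('wrist'); 
def dark(im,u,v,r=14,th=75):
    g=cv2.cvtColor(im,cv2.COLOR_RGB2GRAY)[v-r:v+r,u-r:u+r]; ys,xs=np.where(g<th); 
    return (xs.mean()+u-r,ys.mean()+v-r,len(xs))
a=dark(w0['image'],284,267,11);b=dark(w0['image'],285,116,11);print(a,b)
s1=atz(w0,a[:2],.076);s2=atz(w0,b[:2],.076);e=s1-s2;print('screws',s1,s2,np.linalg.norm(e),np.arctan2(e[1],e[0]),(s1+s2)/2)
w=snap('wrist','w3.png')
goal(.5183,-.3604,.404,104.07)
for P in [(.5811,-.3322,.017),(.4496,-.3652,.017),(.5183,-.3604,.053)]: print(proj(w,P))
cv2.imwrite('pics/w3c.png',cv2.resize(w['image'][70:340,170:390,::-1],None,fx=2.2,fy=2.2,interpolation=cv2.INTER_CUBIC))
```

```text
(np.float64(284.04761904761904), np.float64(266.2797619047619), 168) (np.float64(284.8767772511848), np.float64(116.21800947867298), 211)
screws [0.66109278 0.09878984 0.076     ] [0.53028015 0.130162   0.076     ] 0.13452195008406118 -0.23537969782611484 [0.59568647 0.11447592 0.076     ]
turn units [0.02 0.   0.05] shift mm after turn [ 2.4 -1.2  0.6] clock 3.55 at [ 0.5203 -0.3586  0.4046]
[286.51875092 241.94724457]
[287.96860766 113.04172498]
[275.53505466 187.84247117]
```

View pics/w3c.png

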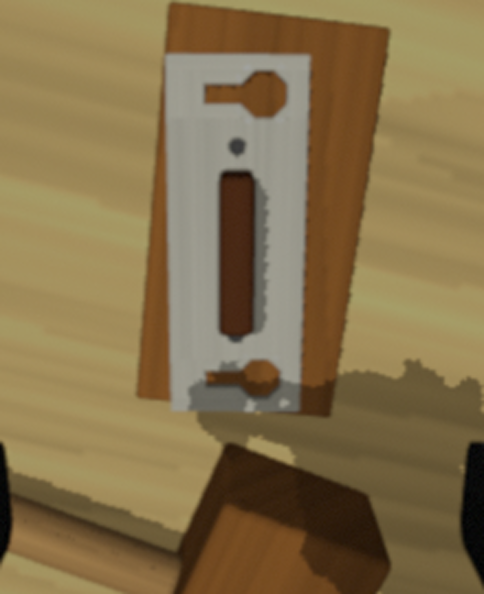

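Run:
```python
from h import *
w=load('wrist');t=load('top')
C=lambda u,v:((u+.5)/2.2-.5+170,(v+.5)/2.2-.5+70)
T=lambda u,v:((u+.5)/2.6-.5+135,(v+.5)/2.6-.5+160)
h2=atz(w,C(264,94),.0165);h1=atz(w,C(262,378),.0165);e=h1-h2;L=np.linalg.norm(e);e/=L;ey=np.array([-e[1],e[0],0]);c=(h1+h2)/2-.012*ey
print(h1,h2,L,'ang y',np.rad2deg(np.arctan2(ey[1],ey[0])),'centre',c)
print('rib',atz(w,C(237.5,253),.053))
for a,b in [(C(264,94),T(705,243)),(C(262,378),T(672,128)),(C(237.5,253),T(705,178))]: print('tri',tri(w,a,t,b))
cs=[atz(w,C(*p),.017) for p in [(166,55),(310,54),(300,410),(172,411)]]
print('corners',cs, np.mean(cs,0))
v=cs[2]-cs[1];v2=cs[3]-cs[0];print(np.rad2deg(np.arctan2(v[1],v[0]))+90,np.rad2deg(np.arctan2(v2[1],v2[0]))+90)
goal(c[0],c[1],.2,np.rad2deg(np.arctan2(ey[1],ey[0])))
```

```text
[ 0.58020945 -0.32981988  0.0165    ] [ 0.44862327 -0.36364254  0.0165    ] 0.13586351261784954 ang y 104.41514139950065 centre [ 0.51740371 -0.35835342  0.0165    ]
rib [ 0.51492121 -0.35918131  0.053     ]
tri (array([ 0.44873654, -0.36374432,  0.02040407]), np.float64(0.00016192648044730537))
tri (array([ 0.5791255 , -0.33052957,  0.02104628]), np.float64(0.0010514272380913034))
tri (array([ 0.51645951, -0.35888046,  0.04787215]), np.float64(0.0010647483262014247))
corners [array([ 0.4431328 , -0.41002943,  0.017     ]), array([ 0.42698511, -0.3482858 ,  0.017     ]), array([ 0.59192911, -0.30696753,  0.017     ]), array([ 0.60826653, -0.36922261,  0.017     ])] [ 0.51757839 -0.35862634  0.017     ]
104.06313911115564 103.88049818890691
turn units [ 0.02  0.   -0.01] shift mm after turn [  2.8   1.  204.6] clock 3.55 at [ 0.5203 -0.3586  0.4046]
```

Call:
{"api": "jog_arm", "payload": {"plan": [{"dx": 2.8, "dy": 0.8, "dz": 30, "ax": 0, "ay": 0, "az": 0.04, "grip": 0}, {"dx": 0, "dy": 0, "dz": 38, "ax": 0, "ay": 0, "az": 0, "grip": 0}, {"dx": 0, "dy": 0, "dz": 38, "ax": 0, "ay": 0, "az": 0, "grip": 0}, {"dx": 0, "dy": 0, "dz": 38, "ax": 0, "ay": 0, "az": 0, "grip": 0}, {"dx": 0, "dy": 0, "dz": 30, "ax": 0, "ay": 0, "az": 0, "grip": 0}, {"dx": 0, "dy": 0, "dz": 20, "ax": 0, "ay": 0, "az": 0, "grip": 0}, {"dx": 0, "dy": 0, "dz": 12, "ax": 0, "ay": 0, "az": 0, "grip": 0}, {"dx": 0, "dy": 0, "dz": 0, "ax": 0, "ay": 0, "az": 0, "grip": 0}, {"dx": 0, "dy": 0, "dz": 0, "ax": 0, "ay": 0, "az": 0, "grip": 0}]}}

```text
clock: 4.3
position: [0.5178, -0.3582, 0.1986]
ee_rot: [-0.0, -0.124, 0.992, 0.001]
contact_force: [0.1, 0.4, -0.0]
width: 0.0851
gripper_force: 0.0
```

Call:
{"api": "jog_arm", "payload": {"plan": [{"dx": 0, "dy": 0, "dz": 0, "ax": 0, "ay": 0, "az": 0, "grip": 0.5}, {"dx": 0, "dy": 0, "dz": 0, "ax": 0, "ay": 0, "az": 0, "grip": 0.7}, {"dx": 0, "dy": 0, "dz": 0, "ax": 0, "ay": 0, "az": 0, "grip": 1}, {"dx": 0, "dy": 0, "dz": 0, "ax": 0, "ay": 0, "az": 0, "grip": 1}, {"dx": 0, "dy": 0, "dz": 0, "ax": 0, "ay": 0, "az": 0, "grip": 1}, {"dx": 0, "dy": 0, "dz": 0, "ax": 0, "ay": 0, "az": 0, "grip": 1}, {"dx": 0, "dy": 0, "dz": 0, "ax": 0, "ay": 0, "az": 0, "grip": 1}, {"dx": 0, "dy": 0, "dz": 0, "ax": 0, "ay": 0, "az": 0, "grip": 1}, {"dx": 0, "dy": 0, "dz": 0, "ax": 0, "ay": 0, "az": 0, "grip": 1}, {"dx": 0, "dy": 0, "dz": 0, "ax": 0, "ay": 0, "az": 0, "grip": 1}], "grip_force": 50}}

```text
clock: 5.13
position: [0.5174, -0.3603, 0.1993]
ee_rot: [0.0, -0.122, 0.992, -0.0]
contact_force: [-0.6, 0.5, 5.9]
width: 0.0158
gripper_force: 50.7
```

Call:
{"api": "jog_arm", "payload": {"plan": [{"dx": 0, "dy": 0, "dz": -10, "ax": 0, "ay": 0, "az": 0, "grip": 1}, {"dx": 0, "dy": 0, "dz": -25, "ax": 0, "ay": 0, "az": 0, "grip": 1}, {"dx": 0, "dy": 0, "dz": -35, "ax": 0, "ay": 0, "az": 0, "grip": 1}, {"dx": 0, "dy": 0, "dz": -35, "ax": 0, "ay": 0, "az": 0, "grip": 1}, {"dx": 0, "dy": 0, "dz": -30, "ax": 0, "ay": 0, "az": 0, "grip": 1}, {"dx": 0, "dy": 0, "dz": -15, "ax": 0, "ay": 0, "az": 0, "grip": 1}, {"dx": 0, "dy": 0, "dz": 0, "ax": 0, "ay": 0, "az": 0, "grip": 1}, {"dx": 0, "dy": 0, "dz": 0, "ax": 0, "ay": 0, "az": 0, "grip": 1}]}}

```text
clock: 5.8
position: [0.517, -0.36, 0.3488]
ee_rot: [0.0, -0.123, 0.992, -0.0]
contact_force: [-0.6, -0.3, -3.3]
width: 0.0152
gripper_force: 49.7
```

Run:
```python
from h import *
w=snap('wrist','w4.png'); goal(.5927,.1028,.349,76.5)
s=sensors.get_state();print(s['width'],s['contact_force'])
q=s['ee_rot'];M=R.from_quat(np.r_[q[1:],q[0]]).as_matrix()
for p in [(68,12),(-68,12),(0,0)]:
    # plate x -> tool -x, plate y-> tool y ; underside 187mm ahead
    P=s['position']+M@np.array([-p[0]/1e3,p[1]/1e3,.182]);print(p,proj(w,P))
im=w['image'][:,:,::-1];cv2.imwrite('pics/w4c.png',cv2.resize(im[60:380,140:430],None,fx=1.85,fy=1.85,interpolation=cv2.INTER_CUBIC))
```

```text
turn units [ 0.02 -0.02  4.6 ] shift mm after turn [ 34.1 467.5  -1.8] clock 5.85 at [ 0.5167 -0.3598  0.3472]
0.015408147044725764 [ 0.05708466  0.10573768 -3.81421787]
(68, 12) [300.45978277 379.46939637]
(-68, 12) [306.56652176 116.10931398]
(0, 0) [278.2292421  263.47667616]
```

View pics/w4c.png

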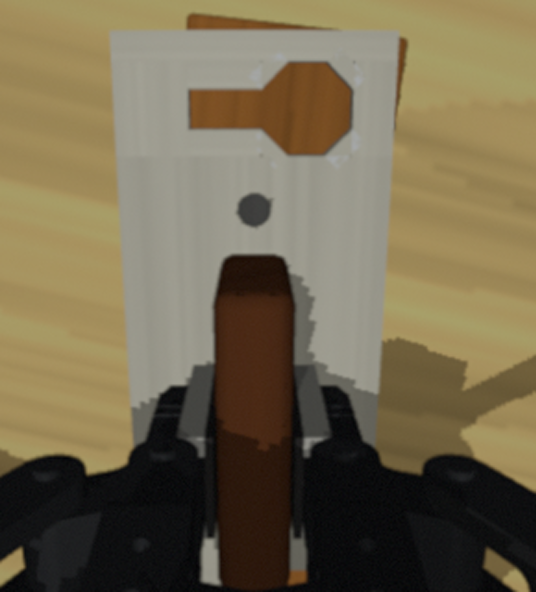

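The held plate's hole appears at (306,118) against a predicted (306.6,116), so it sits square in the grip with under 1 mm offset. Carrying it over the screws.

Call:
{"api": "jog_arm", "payload": {"plan": [{"dx": 0, "dy": 0, "dz": 0, "ax": 0, "ay": 0, "az": 0.92, "grip": 1}, {"dx": 0, "dy": 0, "dz": 0, "ax": 0, "ay": 0, "az": 0.92, "grip": 1}, {"dx": 0, "dy": 0, "dz": 0, "ax": 0, "ay": 0, "az": 0.92, "grip": 1}, {"dx": 0, "dy": 0, "dz": 0, "ax": 0, "ay": 0, "az": 0.92, "grip": 1}, {"dx": 0, "dy": 0, "dz": 0, "ax": 0, "ay": 0, "az": 0.9, "grip": 1}, {"dx": 2, "dy": 20, "dz": 0, "ax": 0, "ay": 0, "az": 0, "grip": 1}, {"dx": 3, "dy": 39, "dz": 0, "ax": 0, "ay": 0, "az": 0, "grip": 1}, {"dx": 3, "dy": 39, "dz": 0, "ax": 0, "ay": 0, "az": 0, "grip": 1}, {"dx": 3, "dy": 39, "dz": 0, "ax": 0, "ay": 0, "az": 0, "grip": 1}, {"dx": 3, "dy": 39, "dz": 0, "ax": 0, "ay": 0, "az": 0, "grip": 1}, {"dx": 3, "dy": 39, "dz": 0, "ax": 0, "ay": 0, "az": 0, "grip": 1}, {"dx": 3, "dy": 39, "dz": 0, "ax": 0, "ay": 0, "az": 0, "grip": 1}, {"dx": 3, "dy": 39, "dz": 0, "ax": 0, "ay": 0, "az": 0, "grip": 1}, {"dx": 3, "dy": 39, "dz": 0, "ax": 0, "ay": 0, "az": 0, "grip": 1}, {"dx": 3, "dy": 39, "dz": 0, "ax": 0, "ay": 0, "az": 0, "grip": 1}, {"dx": 3, "dy": 39, "dz": 0, "ax": 0, "ay": 0, "az": 0, "grip": 1}, {"dx": 2, "dy": 37, "dz": 0, "ax": 0, "ay": 0, "az": 0, "grip": 1}, {"dx": 1, "dy": 20, "dz": 0, "ax": 0, "ay": 0, "az": 0, "grip": 1}, {"dx": 0, "dy": 0, "dz": 0, "ax": 0, "ay": 0, "az": 0, "grip": 1}, {"dx": 0, "dy": 0, "dz": 0, "ax": 0, "ay": 0, "az": 0, "grip": 1}]}}

```text
clock: 7.52
position: [0.5909, 0.1033, 0.346]
ee_rot: [-0.003, 0.115, 0.993, -0.001]
contact_force: [1.0, -1.1, -3.1]
width: 0.0152
gripper_force: 49.8
```

Run:
```python
from h import *
for i in range(3): snap('wrist'); goal(.5922,.1029,.272,76.62)
```

```text
turn units [-0.02 -0.04  0.01] shift mm after turn [-1.1  0.9 74.3] clock 7.5667 at [0.5909 0.1022 0.3463]
turn units [-0.02 -0.03 -0.01] shift mm after turn [-0.9  1.6 74.8] clock 7.6167 at [0.591  0.1015 0.3468]
turn units [-0.01 -0.03 -0.01] shift mm after turn [-0.7  2.  75.3] clock 7.6667 at [0.5911 0.1011 0.3473]
```

Call:
{"api": "jog_arm", "payload": {"plan": [{"dx": -0.8, "dy": 1.5, "dz": 25, "ax": 0, "ay": -0.02, "az": 0, "grip": 1}, {"dx": 0, "dy": 0, "dz": 30, "ax": 0, "ay": 0, "az": 0, "grip": 1}, {"dx": 0, "dy": 0, "dz": 18, "ax": 0, "ay": 0, "az": 0, "grip": 1}, {"dx": 0, "dy": 0, "dz": 0, "ax": 0, "ay": 0, "az": 0, "grip": 1}, {"dx": 0, "dy": 0, "dz": 0, "ax": 0, "ay": 0, "az": 0, "grip": 1}, {"dx": 0, "dy": 0, "dz": 0, "ax": 0, "ay": 0, "az": 0, "grip": 1}, {"dx": 0, "dy": 0, "dz": 0, "ax": 0, "ay": 0, "az": 0, "grip": 1}]}}

```text
clock: 8.25
position: [0.5936, 0.103, 0.2775]
ee_rot: [0.003, 0.117, 0.993, 0.0]
contact_force: [-0.0, 0.1, -1.6]
width: 0.0151
gripper_force: 49.7
```

Run:
```python
from h import *
w=snap('wrist');t=snap('top')
goal(.5922,.1029,.255,76.62)
im=w['image'][:,:,::-1];A=cv2.resize(im[60:240,200:400],None,fx=2.9,fy=2.9,interpolation=cv2.INTER_CUBIC)
g=t['image'][:,:,::-1];B=cv2.resize(g[150:240,200:270],None,fx=3.1,fy=5.8/1,interpolation=cv2.INTER_CUBIC)
B=cv2.resize(g[150:240,205:270],None,fx=3.3,fy=3.3,interpolation=cv2.INTER_CUBIC)
C=np.zeros((522,800,3),np.uint8);C[:A.shape[0],:580]=A;C[:B.shape[0],582:582+B.shape[1]]=B
cv2.imwrite('pics/w5.png',C);print(proj(w,(.5302,.1302,.077)),proj(w,(.6613,.0986,.077)))
```

```text
turn units [ 0.01  0.05 -0.01] shift mm after turn [ 1.  -0.6 22.4] clock 8.35 at [0.5933 0.1033 0.2774]
[300.30514759 115.056022  ] [295.51051693 355.91534781]
```

View pics/w5.png

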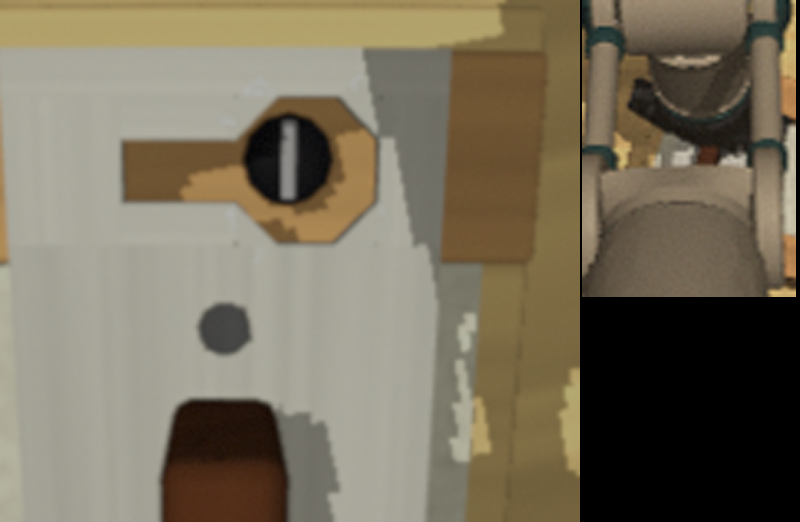

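The head appears inside the hole, slightly left and up of its centre (head crop 288,158; hole centre 307,170). I'll work out the metric offset.

Run:
```python
from h import *
w=load('wrist');C=lambda u,v:((u+.5)/2.9-.5+200,(v+.5)/2.9-.5+60)
for zt in (.0945,.0965):
  h=atz(w,C(307.5,170),zt)
  for zs in (.076,.078):
    d=(h-atz(w,C(288,159),zs))*1000
    print(zt,zs,'hole-screw: chute x %.1f y %.1f'%(d@[.9729,-.2314,0],d@[.2314,.9729,0]),atz(w,C(288,159),zs))
goal(.5922,.1029,.255,76.62)
```

```text
0.0945 0.076 hole-screw: chute x 1.4 y 1.7 [0.52983169 0.129707   0.076     ]
0.0945 0.078 hole-screw: chute x 1.4 y 1.9 [0.52978465 0.12959099 0.078     ]
0.0965 0.076 hole-screw: chute x 1.3 y 1.6 [0.52983169 0.129707   0.076     ]
0.0965 0.078 hole-screw: chute x 1.4 y 1.7 [0.52978465 0.12959099 0.078     ]
turn units [ 0.01  0.05 -0.01] shift mm after turn [ 1.  -0.6 22.4] clock 8.35 at [0.5933 0.1033 0.2774]
```

Call:
{"api": "jog_arm", "payload": {"plan": [{"dx": 1.3, "dy": -1.4, "dz": 0, "ax": 0, "ay": 0.03, "az": 0, "grip": 1}, {"dx": 0, "dy": 0, "dz": 6, "ax": 0, "ay": 0, "az": 0, "grip": 1}, {"dx": 0, "dy": 0, "dz": 5, "ax": 0, "ay": 0, "az": 0, "grip": 1}, {"dx": 0, "dy": 0, "dz": 4, "ax": 0, "ay": 0, "az": 0, "grip": 1}, {"dx": 0, "dy": 0, "dz": 4, "ax": 0, "ay": 0, "az": 0, "grip": 1}, {"dx": 0, "dy": 0, "dz": 0, "ax": 0, "ay": 0, "az": 0, "grip": 1}, {"dx": 0, "dy": 0, "dz": 0, "ax": 0, "ay": 0, "az": 0, "grip": 1}, {"dx": 0, "dy": 0, "dz": 0, "ax": 0, "ay": 0, "az": 0, "grip": 1}]}}

```text
clock: 9.02
position: [0.5912, 0.1025, 0.2566]
ee_rot: [-0.0, 0.117, 0.993, 0.0]
contact_force: [-0.3, 0.1, -1.9]
width: 0.0154
gripper_force: 49.8
```

Run:
```python
from h import *
w=snap('wrist','w6.png');goal(.5922,.1029,.252,76.62);print(sensors.get_state()['contact_force'])
# fit: bright plate; dark head centroid vs hole extent
g=cv2.cvtColor(w['image'],cv2.COLOR_RGB2GRAY)[70:150,230:350]
n,l,s,c=cv2.connectedComponentsWithStats((g<60).astype(np.uint8));print([(x,tuple(c[i]+[230,70])) for i,x in enumerate(s) if i and x[4]>100])
```

```text
turn units [ 0.   -0.01 -0.  ] shift mm after turn [-0.8  0.7  4.8] clock 9.0667 at [0.5913 0.1024 0.2568]
[-0.12390788  0.40920157 -3.00615635]
[(array([ 58,  36,  35,  35, 732], dtype=int32), (np.float64(304.8825136612022), np.float64(123.3620218579235)))]
```

Call:
{"api": "jog_arm", "payload": {"plan": [{"dx": -0.2, "dy": 0, "dz": 2, "ax": 0, "ay": 0, "az": 0, "grip": 1}, {"dx": 0, "dy": 0, "dz": 1.5, "ax": 0, "ay": 0, "az": 0, "grip": 1}, {"dx": 0, "dy": 0, "dz": 1, "ax": 0, "ay": 0, "az": 0, "grip": 1}, {"dx": 0, "dy": 0, "dz": 0, "ax": 0, "ay": 0, "az": 0, "grip": 1}, {"dx": 0, "dy": 0, "dz": 0, "ax": 0, "ay": 0, "az": 0, "grip": 1}]}}

```text
clock: 9.48
position: [0.5913, 0.1024, 0.2523]
ee_rot: [-0.0, 0.117, 0.993, 0.0]
contact_force: [-0.2, 0.6, -1.3]
width: 0.0151
gripper_force: 50.1
```

Run:
```python
from h import *
w=snap('wrist','w7.png');goal(.5922,.1029,.252,76.62);print(sensors.get_state()['contact_force'])
g=cv2.cvtColor(w['image'],cv2.COLOR_RGB2GRAY)[70:160,230:350]
n,l,s,c=cv2.connectedComponentsWithStats((g<60).astype(np.uint8));print([(x,tuple(c[i]+[230,70])) for i,x in enumerate(s) if i and x[4]>100])
```

```text
turn units [ 0.   -0.01 -0.  ] shift mm after turn [-0.8  0.7  0.3] clock 9.5333 at [0.5913 0.1024 0.2523]
[-0.19864038  0.13602136 -0.97275981]
[(array([ 58,  36,  36,  36, 775], dtype=int32), (np.float64(305.83096774193547), np.float64(123.47483870967741)))]
```

Call:
{"api": "jog_arm", "payload": {"plan": [{"dx": 0, "dy": 0, "dz": 0.6, "ax": 0, "ay": 0, "az": 0, "grip": 1}, {"dx": 0, "dy": 0, "dz": 0, "ax": 0, "ay": 0, "az": 0, "grip": 1}, {"dx": 0, "dy": 0, "dz": 0, "ax": 0, "ay": 0, "az": 0, "grip": 0.6}, {"dx": 0, "dy": 0, "dz": 0, "ax": 0, "ay": 0, "az": 0, "grip": 0.6}, {"dx": 0, "dy": 0, "dz": 0, "ax": 0, "ay": 0, "az": 0, "grip": 0.6}, {"dx": 0, "dy": 0, "dz": 0, "ax": 0, "ay": 0, "az": 0, "grip": 0.6}, {"dx": 0, "dy": 0, "dz": 0, "ax": 0, "ay": 0, "az": 0, "grip": 0.6}, {"dx": 0, "dy": 0, "dz": 0, "ax": 0, "ay": 0, "az": 0, "grip": 0.6}, {"dx": 0, "dy": 0, "dz": 0, "ax": 0, "ay": 0, "az": 0, "grip": 0.6}]}}

```text
clock: 10.28
position: [0.5913, 0.1024, 0.2515]
ee_rot: [-0.001, 0.117, 0.993, 0.0]
contact_force: [0.4, 0.5, -0.6]
width: 0.0342
gripper_force: 0.0
```

Run:
```python
from h import *
w=snap('wrist','w8.png');goal(.5922,.1029,.252,76.62);s=sensors.get_state();print(s['contact_force'],s['width'])
im=w['image'][:,:,::-1];A=cv2.resize(im[60:340,160:420],None,fx=2.1,fy=2.1,interpolation=cv2.INTER_CUBIC)
cv2.imwrite('pics/w8c.png',A)
```

```text
turn units [ 0.   -0.01 -0.  ] shift mm after turn [-0.7  0.7 -0.5] clock 10.3333 at [0.5913 0.1023 0.2515]
[-0.0852357  -0.28932463 -0.02981712] 0.03388983640013864
```

View pics/w8c.png

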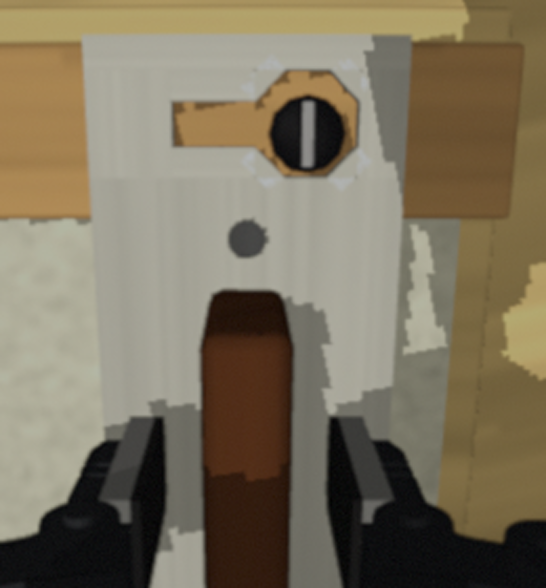

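The head sits inside its hole with the plate let go and flat (TCP height matches). Now I push towards +y with the open finger.

Call:
{"api": "jog_arm", "payload": {"plan": [{"dx": 0, "dy": 4, "dz": -2, "ax": 0, "ay": 0, "az": 0, "grip": 0.6}, {"dx": 0, "dy": 3, "dz": 0, "ax": 0, "ay": 0, "az": 0, "grip": 0.6}, {"dx": 0, "dy": 2.5, "dz": 0, "ax": 0, "ay": 0, "az": 0, "grip": 0.6}, {"dx": 0, "dy": 2.5, "dz": 0, "ax": 0, "ay": 0, "az": 0, "grip": 0.6}, {"dx": 0, "dy": 2.5, "dz": 0, "ax": 0, "ay": 0, "az": 0, "grip": 0.6}, {"dx": 0, "dy": 2.5, "dz": 0, "ax": 0, "ay": 0, "az": 0, "grip": 0.6}, {"dx": 0, "dy": 2.5, "dz": 0, "ax": 0, "ay": 0, "az": 0, "grip": 0.6}, {"dx": 0, "dy": 2.5, "dz": 0, "ax": 0, "ay": 0, "az": 0, "grip": 0.6}, {"dx": 0, "dy": 2.5, "dz": 0, "ax": 0, "ay": 0, "az": 0, "grip": 0.6}, {"dx": 0, "dy": 2.5, "dz": 0, "ax": 0, "ay": 0, "az": 0, "grip": 0.6}, {"dx": 0, "dy": 2.5, "dz": 0, "ax": 0, "ay": 0, "az": 0, "grip": 0.6}, {"dx": 0, "dy": 0, "dz": 0, "ax": 0, "ay": 0, "az": 0, "grip": 0.6}, {"dx": 0, "dy": 0, "dz": 0, "ax": 0, "ay": 0, "az": 0, "grip": 0.6}]}}

```text
clock: 11.42
position: [0.5983, 0.1315, 0.2535]
ee_rot: [-0.0, 0.117, 0.993, 0.001]
contact_force: [0.4, -2.3, 1.5]
width: 0.0343
gripper_force: 1.1
```

Run:
```python
from h import *
w=snap('wrist','w9.png');goal(.5990,.1347,.252,76.62);s=sensors.get_state();print(s['contact_force'],s['width'])
```

```text
turn units [ 0.01 -0.01 -0.01] shift mm after turn [-0.   3.3  1.4] clock 11.4667 at [0.5982 0.1315 0.2534]
[ 0.31307913 -1.74712288  1.27636991] 0.034396865364719365
```

Pushing at about 2 N as expected; go on gently to the stop.

Call:
{"api": "jog_arm", "payload": {"plan": [{"dx": 0, "dy": 1.5, "dz": 0, "ax": 0, "ay": 0, "az": 0, "grip": 0.6}, {"dx": 0, "dy": 1.5, "dz": 0, "ax": 0, "ay": 0, "az": 0, "grip": 0.6}, {"dx": 0, "dy": 1, "dz": 0, "ax": 0, "ay": 0, "az": 0, "grip": 0.6}, {"dx": 0, "dy": 0, "dz": 0, "ax": 0, "ay": 0, "az": 0, "grip": 0.6}, {"dx": 0, "dy": 0, "dz": 0, "ax": 0, "ay": 0, "az": 0, "grip": 0.6}, {"dx": 0, "dy": 0, "dz": 0, "ax": 0, "ay": 0, "az": 0, "grip": 0.6}]}}

```text
clock: 11.97
position: [0.5989, 0.1346, 0.2534]
ee_rot: [-0.001, 0.117, 0.993, -0.0]
contact_force: [0.7, -4.4, 0.6]
width: 0.0343
gripper_force: 2.5
```

Run:
```python
from h import *
w=snap('wrist','w10.png');goal(.5990,.1347,.252,76.62);s=sensors.get_state();print(s['contact_force'],s['width'])
```

```text
turn units [-0.01 -0.02 -0.  ] shift mm after turn [-0.1  0.1  1.3] clock 12.0167 at [0.5989 0.1346 0.2533]
[ 0.37534072 -5.80001671  0.52264187] 0.03404848048064124
```

Call:
{"api": "jog_arm", "payload": {"plan": [{"dx": 0, "dy": 1, "dz": 0, "ax": 0, "ay": 0, "az": 0, "grip": 0.6}, {"dx": 0, "dy": 0.5, "dz": 0, "ax": 0, "ay": 0, "az": 0, "grip": 0.6}, {"dx": 0, "dy": 0, "dz": 0, "ax": 0, "ay": 0, "az": 0, "grip": 0.6}, {"dx": 0, "dy": 0, "dz": 0, "ax": 0, "ay": 0, "az": 0, "grip": 0.6}, {"dx": 0, "dy": 0, "dz": 0, "ax": 0, "ay": 0, "az": 0, "grip": 0.6}]}}

```text
clock: 12.43
position: [0.5991, 0.1352, 0.2534]
ee_rot: [-0.001, 0.116, 0.993, -0.002]
contact_force: [-0.3, -8.9, 1.4]
width: 0.0341
gripper_force: 4.1
```

Run:
```python
from h import *
w=snap('wrist','w11.png');goal(.5990,.1347,.252,76.62);s=sensors.get_state();print(s['contact_force'],s['width'])
```

```text
turn units [-0.03 -0.02  0.  ] shift mm after turn [-0.1 -0.5  1.4] clock 12.4833 at [0.5991 0.1352 0.2534]
[-0.57866483 -8.0857299   1.34665251] 0.03401450062887554
```

Call:
{"api": "jog_arm", "payload": {"plan": [{"dx": 0, "dy": -5, "dz": 0, "ax": 0, "ay": 0, "az": 0, "grip": 0.6}, {"dx": 0, "dy": -5, "dz": 0, "ax": 0, "ay": 0, "az": 0, "grip": 0.6}, {"dx": 0, "dy": 0, "dz": -20, "ax": 0, "ay": 0, "az": 0, "grip": 0.6}, {"dx": 0, "dy": 0, "dz": -35, "ax": 0, "ay": 0, "az": 0, "grip": 0.6}, {"dx": 0, "dy": 0, "dz": -35, "ax": 0, "ay": 0, "az": 0, "grip": 0.6}, {"dx": 0, "dy": 0, "dz": -35, "ax": 0, "ay": 0, "az": 0, "grip": 0.3}, {"dx": 0, "dy": 0, "dz": -25, "ax": 0, "ay": 0, "az": 0, "grip": 0}, {"dx": 22, "dy": 27, "dz": 0, "ax": 0, "ay": 0, "az": 0, "grip": 0}, {"dx": 23, "dy": 28, "dz": 0, "ax": 0, "ay": 0, "az": 0, "grip": 0}, {"dx": 23, "dy": 28, "dz": 0, "ax": 0, "ay": 0, "az": 0, "grip": 0}, {"dx": 23, "dy": 28, "dz": 0, "ax": 0, "ay": 0, "az": 0, "grip": 0}, {"dx": 23, "dy": 28, "dz": 0, "ax": 0, "ay": 0, "az": 0, "grip": 0}, {"dx": 23, "dy": 28, "dz": 0, "ax": 0, "ay": 0, "az": 0, "grip": 0}, {"dx": 21, "dy": 26, "dz": 0, "ax": 0, "ay": 0, "az": 0, "grip": 0}, {"dx": 0, "dy": 0, "dz": 0, "ax": 0, "ay": 0, "az": 0, "grip": 0}, {"dx": 0, "dy": 0, "dz": 0, "ax": 0, "ay": 0, "az": 0, "grip": 0}, {"dx": 0, "dy": 0, "dz": 0, "ax": 0, "ay": 0, "az": 0, "grip": 0}]}}

```text
clock: 13.9
position: [0.488, 0.3512, 0.4036]
ee_rot: [-0.001, 0.116, 0.993, 0.0]
contact_force: [1.4, 1.4, -0.2]
width: 0.0853
gripper_force: 0.0
```

Run:
```python
from h import *
w=snap('wrist','w12.png');t=snap('top');s=snap('scene');goal(.488,.35,.40,76.62)
A=cv2.resize(w['image'][80:340,160:400,::-1],None,fx=1.9,fy=1.9,interpolation=cv2.INTER_CUBIC)
B=cv2.resize(s['image'][190:300,200:340,::-1],None,fx=2.4,fy=2.4,interpolation=cv2.INTER_CUBIC)
B2=cv2.resize(t['image'][155:265,205:345,::-1],None,fx=2.4,fy=2.4,interpolation=cv2.INTER_CUBIC)
C=np.zeros((540,800,3),np.uint8);C[:A.shape[0],:A.shape[1]]=A;C[:264,460:796]=B;C[270:534,460:796]=B2
cv2.imwrite('pics/c12.png',C);print(A.shape,proj(w,(.488,.35,.031)))
```

```text
turn units [ 0.   -0.01 -0.02] shift mm after turn [ 0.8 -0.2  3.7] clock 14.05 at [0.4888 0.3501 0.4037]
(494, 456, 3) [275.24006449 186.4694039 ]
```

View pics/c12.png

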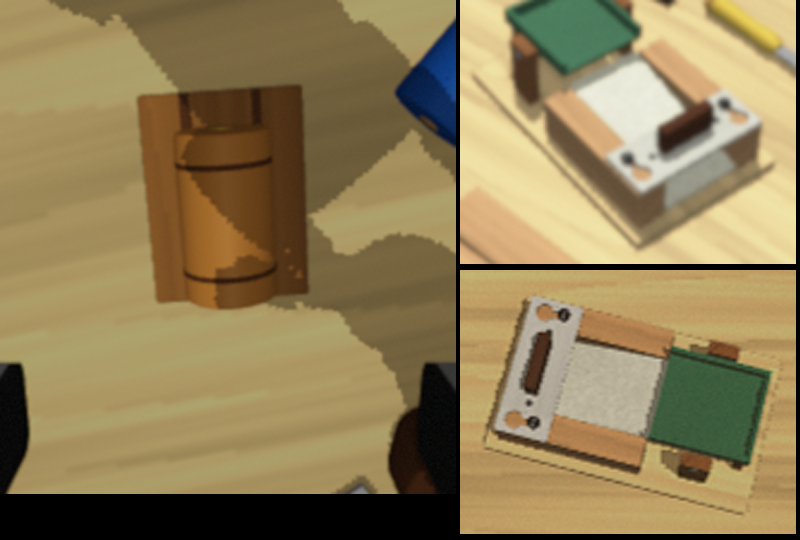

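The plate is home: heads at the slot ends in both the scene and top views. The foot in the wrist crop spans (223,130) to (229,305).

Run:
```python
from h import *
w=load('wrist');C=lambda u,v:((u+.5)/1.9-.5+160,(v+.5)/1.9-.5+80)
n=atz(w,C(222.5,131),.056);f=atz(w,C(229.5,305),.056);print(n,f,np.linalg.norm(n-f),(n+f)/2)
# edges as tangent planes: axis = mid of tangent contact
L=[atz(w,C(*p),.031) for p in [(176,150),(184,290)]];Rr=[atz(w,C(*p),.031) for p in [(271,150),(274,290)]]
print('widths',np.linalg.norm(L[0]-Rr[0]),np.linalg.norm(L[1]-Rr[1]))
a,b=(L[0]+Rr[0])/2,(L[1]+Rr[1])/2;d=b-a;print(a,b,'yang',90+np.rad2deg(np.arctan2(d[1],d[0])))
c=a+d/np.linalg.norm(d)*(((n+f)/2-a)@d/np.linalg.norm(d));print('centre',c)
ya=90+np.rad2deg(np.arctan2(d[1],d[0]));t=load('top')
goal(c[0],c[1],.186,ya)
T=lambda u,v:((u+.5)/2.6-.5+135,(v+.5)/2.6-.5+160)
# two-view height: middle of each dark band on foot's top line (wrist) / top cam
for p,q in [((222,163),(67,158)),((230,280),(58,224))]: print('tri',tri(w,C(*p),t,T(*q)))
```

```text
[0.44970303 0.36078953 0.056     ] [0.53583677 0.34396417 0.056     ] 0.08776168228173668 [0.4927699  0.35237685 0.056     ]
widths 0.04893448469297687 0.04917253104083807
[0.46157197 0.35849067 0.031     ] [0.53639822 0.34380936 0.031     ] yang 78.89927359515302
centre [0.4927685  0.35236974 0.031     ]
turn units [ 0.   -0.01 -0.4 ] shift mm after turn [ -3.4   3.  217.7] clock 14.05 at [0.4888 0.3501 0.4037]
tri (array([0.49242768, 0.34950517, 0.05855767]), np.float64(0.05810446861119511))
tri (array([0.45970033, 0.3398678 , 0.16079716]), np.float64(0.06295800333704293))
```

Call:
{"api": "jog_arm", "payload": {"plan": [{"dx": 0, "dy": 0, "dz": 0, "ax": 0, "ay": 0, "az": -0.39, "grip": 0}, {"dx": -3.4, "dy": 3, "dz": 25, "ax": 0, "ay": 0, "az": 0, "grip": 0}, {"dx": 0, "dy": 0, "dz": 38, "ax": 0, "ay": 0, "az": 0, "grip": 0}, {"dx": 0, "dy": 0, "dz": 38, "ax": 0, "ay": 0, "az": 0, "grip": 0}, {"dx": 0, "dy": 0, "dz": 38, "ax": 0, "ay": 0, "az": 0, "grip": 0}, {"dx": 0, "dy": 0, "dz": 38, "ax": 0, "ay": 0, "az": 0, "grip": 0}, {"dx": 0, "dy": 0, "dz": 22, "ax": 0, "ay": 0, "az": 0, "grip": 0}, {"dx": 0, "dy": 0, "dz": 13, "ax": 0, "ay": 0, "az": 0, "grip": 0}, {"dx": 0, "dy": 0, "dz": 0, "ax": 0, "ay": 0, "az": 0, "grip": 0}, {"dx": 0, "dy": 0, "dz": 0, "ax": 0, "ay": 0, "az": 0, "grip": 0.2}, {"dx": 0, "dy": 0, "dz": 0, "ax": 0, "ay": 0, "az": 0, "grip": 0.35}, {"dx": 0, "dy": 0, "dz": 0, "ax": 0, "ay": 0, "az": 0, "grip": 0.6}, {"dx": 0, "dy": 0, "dz": 0, "ax": 0, "ay": 0, "az": 0, "grip": 0.8}, {"dx": 0, "dy": 0, "dz": 0, "ax": 0, "ay": 0, "az": 0, "grip": 0.8}, {"dx": 0, "dy": 0, "dz": 0, "ax": 0, "ay": 0, "az": 0, "grip": 0.8}, {"dx": 0, "dy": 0, "dz": 0, "ax": 0, "ay": 0, "az": 0, "grip": 0.8}, {"dx": 0, "dy": 0, "dz": 0, "ax": 0, "ay": 0, "az": 0, "grip": 0.8}], "grip_force": 30}}

```text
clock: 15.47
position: [0.4928, 0.3535, 0.1937]
ee_rot: [0.001, 0.096, 0.995, 0.001]
contact_force: [0.2, -2.3, 7.1]
width: 0.049
gripper_force: 31.3
```

Run:
```python
from h import *
goal(.4928,.3524,.192,78.9);s=sensors.get_state();print(s['contact_force'],s['width'],s['gripper_force'])
t=load('top');sc=load('scene')
# chute frame from screws: tray_mid target
sm=np.array([.5955,.1142]);ex=np.array([.9729,-.2314]);ey=np.array([.2314,.9729])
print('tray_mid',sm+ey*-.195,'runway_low->screw y 85?')
```

```text
turn units [0.02 0.02 0.01] shift mm after turn [-0.2 -1.1  1.7] clock 15.4667 at [0.4928 0.3535 0.1937]
[ 0.1676147  -2.29706565  7.08726877] 0.04904749986671392 31.29179835319519
tray_mid [ 0.550377  -0.0755155] runway_low->screw y 85?
```

Call:
{"api": "jog_arm", "payload": {"plan": [{"dx": 0, "dy": 0, "dz": -10, "ax": 0, "ay": 0, "az": 0, "grip": 0.8}, {"dx": 0, "dy": 0, "dz": -25, "ax": 0, "ay": 0, "az": 0, "grip": 0.8}, {"dx": 0, "dy": 0, "dz": -35, "ax": 0, "ay": 0, "az": 0, "grip": 0.8}, {"dx": 0, "dy": 0, "dz": -35, "ax": 0, "ay": 0, "az": 0, "grip": 0.8}, {"dx": 0, "dy": 0, "dz": -25, "ax": 0, "ay": 0, "az": 0, "grip": 0.8}, {"dx": 0, "dy": 0, "dz": -10, "ax": 0, "ay": 0, "az": 0, "grip": 0.8}, {"dx": 0, "dy": 0, "dz": 0, "ax": 0, "ay": 0, "az": 0, "grip": 0.8}, {"dx": 0, "dy": 0, "dz": 0, "ax": 0, "ay": 0, "az": 0, "grip": 0.8}]}}

```text
clock: 16.13
position: [0.4916, 0.3532, 0.3314]
ee_rot: [-0.001, 0.096, 0.995, -0.0]
contact_force: [1.2, -0.1, -1.4]
width: 0.049
gripper_force: 31.4
```

Run:
```python
from h import *
t=load('top');sc=load('scene')
B=lambda u,v:((u-460+.5)/2.4-.5+205,(v-270+.5)/2.4-.5+155)
S=lambda u,v:((u-460+.5)/2.4-.5+200,(v+.5)/2.4-.5+190)
sm=np.array([.5955,.1142]);ex=np.array([.9729,-.2314]);ey=np.array([.2314,.9729])
def rel(P): d=P[:2]-sm; return np.round([d@ex*1e3,d@ey*1e3],1)
for n,p,z in [('back+x',(771,371),.099),('back-x',(750,462),.099),('front+x',(671,347),.099),('front-x',(650,438),.099),('railend+x',(526,297),.065),('railfar+x',(674,331),.065),('railfar-x',(641,468),.065),('base',(776,370),.012),('base2',(744,513),.012),('base3',(487,448),.012)]: print(n,rel(atz(t,B(*p),z)))
for n,a,b in [('front-x tri',(650,438),(638,30)),('front+x tri',(671,347),(566,70))]: p,e=tri(t,B(*a),sc,S(*b));print(n,p,e,rel(p))
w=snap('wrist','w13.png');s=sensors.get_state();print(s['width'],s['gripper_force'],s['contact_force'],s['qpos'])
for d in (24,): p=sm+ey*(-.195+d/1e3);goal(p[0],p[1],.32,76.62)
```

```text
back+x [  56.2 -254.5]
back-x [ -54.6 -255.4]
front+x [  54.7 -135. ]
front-x [ -56.4 -138.1]
railend+x [81.1 50.7]
railfar+x [  84.9 -132.7]
railfar-x [ -86.6 -136. ]
base [  84.6 -265.7]
base2 [ -98.9 -268.3]
base3 [-100.7   52.8]
front-x tri [ 0.51076453 -0.0075899   0.08964729] 0.0006281713744812795 [ -54.3 -138.1]
front+x tri [ 0.61792918 -0.02811116  0.09298554] 0.004548883066301946 [  54.8 -133.3]
0.04897773288469951 31.44292116165161 [-0.33762158 -0.68888511 -1.7891845 ] [ 5.07697995e-01  3.70045440e-01  1.55480109e+00  9.45350995e-04
  1.22072072e+00 -8.70355302e-01]
turn units [-0.02 -0.03  0.39] shift mm after turn [-156.5 -379.2   10.1] clock 16.1833 at [0.4914 0.353  0.3301]
```

Run:
```python
from h import *
w=load('wrist');s=sensors.get_state();q=s['ee_rot'];M=R.from_quat(np.r_[q[1:],q[0]]).as_matrix()
for a in [(.045,0,.137),(.045,0,.162),(.045,0,.187),(.03,0,.137),(.045,.025,.162),(.045,-.025,.162)]: print(a,proj(w,s['position']+M@np.array(a)))
im=w['image']
for v in range(120,300,4): print(v,im[v,270:290].mean(0).astype(int),end=' ')
print()
for u in range(200,360,5): print(u,im[200,u],end=' ')
```

```text
(0.045, 0, 0.137) [273.91565785 193.11880569]
(0.045, 0, 0.162) [274.35345573 178.68756362]
(0.045, 0, 0.187) [274.65897116 168.6267923 ]
(0.03, 0, 0.137) [274.04183384 237.57489492]
(0.045, 0.025, 0.162) [338.96450171 178.69196425]
(0.045, -0.025, 0.162) [209.73450943 178.78332498]
120 [144 124  80] 124 [143 124  80] 128 [91 58 26] 132 [94 61 28] 136 [95 61 28] 140 [95 61 28] 144 [95 61 28] 148 [95 61 28] 152 [95 61 28] 156 [95 61 29] 160 [96 62 29] 164 [95 61 28] 168 [96 62 29] 172 [96 62 29] 176 [88 55 23] 180 [83 55 21] 184 [80 59 21] 188 [112  81  30] 192 [86 53 21] 196 [86 54 21] 200 [89 55 22] 204 [128  84  38] 208 [134  89  41] 212 [136  90  42] 216 [136  90  41] 220 [136  90  41] 224 [135  90  41] 228 [135  90  41] 232 [135  89  41] 236 [135  89  41] 240 [135  89  41] 244 [135  89  41] 248 [56 31 17] 252 [66 37 21] 256 [164 112  50] 260 [183 127  57] 264 [193 134  61] 268 [193 134  60] 272 [192 134  60] 276 [192 134  60] 280 [192 133  60] 284 [192 133  59] 288 [191 133  60] 292 [191 132  59] 296 [167 113  50] 
200 [193 171 115] 205 [193 171 115] 210 [163 140  89] 215 [100  62  25] 220 [105  66  27] 225 [109  69  29] 230 [103  66  26] 235 [95 60 24] 240 [92 58 22] 245 [91 56 23] 250 [90 57 23] 255 [89 57 22] 260 [91 58 26] 265 [89 57 23] 270 [88 55 24] 275 [88 55 23] 280 [90 56 24] 285 [90 57 23] 290 [90 56 22] 295 [90 57 25] 300 [91 56 22] 305 [94 59 23] 310 [101  63  23] 315 [116  73  30] 320 [120  76  30] 325 [118  75  31] 330 [115  73  30] 335 [111  70  29] 340 [106  76  40] 345 [131 112  71] 350 [131 112  72] 355 [131 113  72]
```

Call:
{"api": "jog_arm", "payload": {"plan": [{"dx": 0, "dy": 0, "dz": 0, "ax": 0, "ay": 0, "az": 0.39, "grip": 0.8}, {"dx": -7, "dy": -17, "dz": 0, "ax": 0, "ay": 0, "az": 0, "grip": 0.8}, {"dx": -14, "dy": -34, "dz": 0, "ax": 0, "ay": 0, "az": 0, "grip": 0.8}, {"dx": -14, "dy": -34, "dz": 0, "ax": 0, "ay": 0, "az": 0, "grip": 0.8}, {"dx": -14, "dy": -34, "dz": 0, "ax": 0, "ay": 0, "az": 0, "grip": 0.8}, {"dx": -14, "dy": -34, "dz": 0, "ax": 0, "ay": 0, "az": 0, "grip": 0.8}, {"dx": -14, "dy": -34, "dz": 0, "ax": 0, "ay": 0, "az": 0, "grip": 0.8}, {"dx": -14, "dy": -34, "dz": 0, "ax": 0, "ay": 0, "az": 0, "grip": 0.8}, {"dx": -14, "dy": -34, "dz": 0, "ax": 0, "ay": 0, "az": 0, "grip": 0.8}, {"dx": -14, "dy": -34, "dz": 0, "ax": 0, "ay": 0, "az": 0, "grip": 0.8}, {"dx": -14, "dy": -34, "dz": 0, "ax": 0, "ay": 0, "az": 0, "grip": 0.8}, {"dx": -14, "dy": -34, "dz": 0, "ax": 0, "ay": 0, "az": 0, "grip": 0.8}, {"dx": -8, "dy": -22, "dz": 0, "ax": 0, "ay": 0, "az": 0, "grip": 0.8}, {"dx": 0, "dy": 0, "dz": 0, "ax": 0, "ay": 0, "az": 0, "grip": 0.8}, {"dx": 0, "dy": 0, "dz": 0, "ax": 0, "ay": 0, "az": 0, "grip": 0.8}, {"dx": 0, "dy": 0, "dz": 0, "ax": 0, "ay": 0, "az": 0, "grip": 0.8}]}}

```text
clock: 17.52
position: [0.5544, -0.0509, 0.3297]
ee_rot: [-0.003, 0.117, 0.993, 0.001]
contact_force: [-0.2, 0.1, -1.4]
width: 0.0487
gripper_force: 31.5
```

Run:
```python
from h import *
sm=np.array([.5955,.1142]);ex=np.array([.9729,-.2314]);ey=np.array([.2314,.9729])
p=sm+ey*(-.171)-ex*.0015
for _ in range(3): w=snap('wrist','w14.png');goal(p[0],p[1],.2705,76.62)
s=sensors.get_state();print(s['contact_force'],s['qpos'])
im=w['image']
print('col profile',[(v,tuple(im[v,272:284].mean(0).astype(int))) for v in range(150,215,3)])
for v in (110,130,150): 
  r=im[v].astype(int); g=(r[:,1]>r[:,0]*1.2); x=np.where(g)[0]; print(v,x.min() if len(x) else None,x.max() if len(x) else None)
for c in (200,230,300,330):
  r=im[:,c].astype(int); g=(r[:,1]>r[:,0]*1.2); x=np.where(g)[0]; print(c,x.min() if len(x) else None,x.max() if len(x) else None)
for a in [(.057,-.195,.099),(.057,-.135,.099),(.057,-.255,.099)]:
  P=np.r_[sm-ex*a[0]+ey*a[1],a[2]];print('pred tray -x edge',proj(w,P))
```

```text
turn units [ 0.01 -0.04  0.  ] shift mm after turn [-0.3 -1.3 59.6] clock 17.5667 at [ 0.5545 -0.0505  0.3301]
turn units [ 0.01 -0.03  0.01] shift mm after turn [-0.3 -1.6 60. ] clock 17.6167 at [ 0.5546 -0.0502  0.3305]
turn units [ 0.   -0.03  0.01] shift mm after turn [-0.2 -1.7 60.4] clock 17.6667 at [ 0.5547 -0.0501  0.3309]
[ 0.36209119  0.36634363 -0.98290497] [-2.15180140e-01  3.01107012e-01  1.66030626e+00  5.08702782e-04
  1.18289995e+00 -1.55370296e+00]
col profile [(150, (np.int64(59), np.int64(113), np.int64(78))), (153, (np.int64(59), np.int64(114), np.int64(78))), (156, (np.int64(53), np.int64(103), np.int64(70))), (159, (np.int64(59), np.int64(113), np.int64(78))), (162, (np.int64(59), np.int64(114), np.int64(78))), (165, (np.int64(58), np.int64(113), np.int64(78))), (168, (np.int64(58), np.int64(112), np.int64(77))), (171, (np.int64(58), np.int64(112), np.int64(77))), (174, (np.int64(57), np.int64(113), np.int64(78))), (177, (np.int64(90), np.int64(58), np.int64(25))), (180, (np.int64(88), np.int64(59), np.int64(22))), (183, (np.int64(86), np.int64(64), np.int64(22))), (186, (np.int64(140), np.int64(105), np.int64(36))), (189, (np.int64(133), np.int64(95), np.int64(34))), (192, (np.int64(97), np.int64(60), np.int64(24))), (195, (np.int64(96), np.int64(60), np.int64(24))), (198, (np.int64(99), np.int64(61), np.int64(24))), (201, (np.int64(106), np.int64(67), np.int64(26))), (204, (np.int64(181), np.int64(125), np.int64(58))), (207, (np.int64(188), np.int64(131), np.int64(61))), (210, (np.int64(189), np.int64(131), np.int64(60))), (213, (np.int64(189), np.int64(131), np.int64(60)))]
110 None None
130 530 546
150 127 335
200 144 400
230 144 401
300 144 403
330 143 411
pred tray -x edge [230.85228208 141.42046361]
pred tray -x edge [336.22961442 141.47878346]
pred tray -x edge [126.51183268 141.91508072]
```

Call:
{"api": "jog_arm", "payload": {"plan": [{"dx": 0, "dy": 0, "dz": 15, "ax": 0, "ay": -0.02, "az": 0, "grip": 0.8}, {"dx": 0, "dy": 0, "dz": 20, "ax": 0, "ay": 0, "az": 0, "grip": 0.8}, {"dx": 0, "dy": 0, "dz": 14, "ax": 0, "ay": 0, "az": 0, "grip": 0.8}, {"dx": 0, "dy": 0, "dz": 6, "ax": 0, "ay": 0, "az": 0, "grip": 0.8}, {"dx": 0, "dy": 0, "dz": 4, "ax": 0, "ay": 0, "az": 0, "grip": 0.8}, {"dx": 0, "dy": 0, "dz": 2, "ax": 0, "ay": 0, "az": 0, "grip": 0.8}, {"dx": 0, "dy": 0, "dz": 0, "ax": 0, "ay": 0, "az": 0, "grip": 0.8}, {"dx": 0, "dy": 0, "dz": 0, "ax": 0, "ay": 0, "az": 0, "grip": 0.8}, {"dx": 0, "dy": 0, "dz": 0, "ax": 0, "ay": 0, "az": 0, "grip": 0.8}]}}

```text
clock: 18.42
position: [0.5554, -0.0512, 0.2714]
ee_rot: [0.001, 0.117, 0.993, -0.0]
contact_force: [-0.0, 0.4, -0.5]
width: 0.0488
gripper_force: 31.6
```

Run:
```python
from h import *
sm=np.array([.5955,.1142]);ex=np.array([.9729,-.2314]);ey=np.array([.2314,.9729])
p=sm+ey*(-.171)-ex*.0015
for _ in range(2): w=snap('wrist','w15.png');goal(p[0],p[1],.2685,76.62)
s=sensors.get_state();print(s['contact_force'])
im=w['image']
for c in (150,180,200,230,300,330):
  r=im[:,c].astype(int); g=(r[:,1]>r[:,0]*1.2); x=np.where(g)[0]; print(c,x[:3],end=' ')
for th in (0,.1,.32):
  for d in (-.05,.05):
    a=np.array([-.057,d*np.cos(th)-.195+.014*np.sin(th),.085+.014*np.cos(th)-d*np.sin(th)]);P=np.r_[sm+ex*a[0]+ey*a[1],a[2]];print(th,d,np.round(proj(w,P)))
print([(v,tuple(im[v,272:284].mean(0).astype(int))) for v in range(160,215,3)])
```

```text
turn units [ 0.    0.03 -0.  ] shift mm after turn [ 0.8 -0.7  2.9] clock 18.4667 at [ 0.5554 -0.0513  0.2714]
turn units [ 0.    0.03 -0.01] shift mm after turn [ 0.8 -0.7  2.8] clock 18.5167 at [ 0.5554 -0.0514  0.2713]
[0.4160717  0.19322788 0.24320454]
150 [149 150 151] 180 [149 150 151] 200 [149 150 151] 230 [149 150 151] 300 [148 149 150] 330 [148 149 150] 0 -0.05 [ 92. 148.]
0 0.05 [338. 147.]
0.1 -0.05 [ 90. 149.]
0.1 0.05 [339. 146.]
0.32 -0.05 [ 90. 152.]
0.32 0.05 [336. 143.]
[(160, (np.int64(62), np.int64(119), np.int64(83))), (163, (np.int64(63), np.int64(120), np.int64(84))), (166, (np.int64(59), np.int64(113), np.int64(78))), (169, (np.int64(62), np.int64(119), np.int64(82))), (172, (np.int64(62), np.int64(119), np.int64(82))), (175, (np.int64(69), np.int64(114), np.int64(78))), (178, (np.int64(93), np.int64(57), np.int64(22))), (181, (np.int64(93), np.int64(67), np.int64(24))), (184, (np.int64(92), np.int64(68), np.int64(24))), (187, (np.int64(175), np.int64(136), np.int64(49))), (190, (np.int64(109), np.int64(71), np.int64(28))), (193, (np.int64(103), np.int64(64), np.int64(25))), (196, (np.int64(104), np.int64(65), np.int64(26))), (199, (np.int64(106), np.int64(66), np.int64(27))), (202, (np.int64(126), np.int64(81), np.int64(33))), (205, (np.int64(196), np.int64(139), np.int64(66))), (208, (np.int64(196), np.int64(138), np.int64(65))), (211, (np.int64(197), np.int64(138), np.int64(65))), (214, (np.int64(197), np.int64(138), np.int64(65)))]
```

Call:
{"api": "jog_arm", "payload": {"plan": [{"dx": 0.5, "dy": 0, "dz": 1.5, "ax": 0, "ay": 0, "az": 0, "grip": 0.8}, {"dx": 0, "dy": 0, "dz": 0, "ax": 0, "ay": 0, "az": 0, "grip": 0.8}, {"dx": 0, "dy": 0, "dz": 0, "ax": 0, "ay": 0, "az": 0, "grip": 0}, {"dx": 0, "dy": 0, "dz": 0, "ax": 0, "ay": 0, "az": 0, "grip": 0}, {"dx": 0, "dy": 4, "dz": -10, "ax": 0, "ay": 0, "az": 0, "grip": 0}, {"dx": 0, "dy": 4, "dz": -30, "ax": 0, "ay": 0, "az": 0, "grip": 0}, {"dx": 0, "dy": 0, "dz": -40, "ax": 0, "ay": 0, "az": 0, "grip": 0}, {"dx": 0, "dy": 0, "dz": -40, "ax": 0, "ay": 0, "az": 0, "grip": 0}, {"dx": 0, "dy": 0, "dz": -20, "ax": 0, "ay": 0, "az": 0, "grip": 0}, {"dx": 0, "dy": 0, "dz": 0, "ax": 0, "ay": 0, "az": 0, "grip": 0}, {"dx": 0, "dy": 0, "dz": 0, "ax": 0, "ay": 0, "az": 0, "grip": 0}, {"dx": 0, "dy": 0, "dz": 0, "ax": 0, "ay": 0, "az": 0, "grip": 0}, {"dx": 0, "dy": 0, "dz": 0, "ax": 0, "ay": 0, "az": 0, "grip": 0}, {"dx": 0, "dy": 0, "dz": 0, "ax": 0, "ay": 0, "az": 0, "grip": 0}, {"dx": 0, "dy": 0, "dz": 0, "ax": 0, "ay": 0, "az": 0, "grip": 0}, {"dx": 0, "dy": 0, "dz": 0, "ax": 0, "ay": 0, "az": 0, "grip": 0}, {"dx": 0, "dy": 0, "dz": 0, "ax": 0, "ay": 0, "az": 0, "grip": 0}, {"dx": 0, "dy": 0, "dz": 0, "ax": 0, "ay": 0, "az": 0, "grip": 0}]}}

```text
clock: 20.02
position: [0.5563, -0.0434, 0.4088]
ee_rot: [0.0, 0.117, 0.993, 0.0]
contact_force: [0.6, 0.4, 0.1]
width: 0.085
gripper_force: 0.0
```

Run:
```python
from h import *
sm=np.array([.5955,.1142]);ex=np.array([.9729,-.2314]);ey=np.array([.2314,.9729])
a0=load('scene')['image'].astype(int)
a=snap('scene','s16.png');b=snap('wrist','w16.png')
n,l,s,c=cv2.connectedComponentsWithStats((np.abs(a['image'].astype(int)-a0).sum(2)>60).astype(np.uint8))
print('scene diff',[(x.tolist(),c[i].round(0).tolist()) for i,x in enumerate(s) if i and x[4]>40])
for nm,(x,y,z) in {'foot rest':(0,-.045,0),'tray':(0,-.165,.04),'mid':(0,-.1,.01)}.items():
    P=np.r_[sm+ex*x+ey*y,.065+z];print(nm,np.round(proj(a,P)),a['image'][tuple(np.round(proj(a,P)).astype(int)[::-1])],np.round(proj(b,P)))
```

```text
scene diff [([221, 0, 91, 172, 6049], [253.0, 74.0]), ([285, 0, 59, 22, 494], [318.0, 7.0]), ([401, 0, 84, 101, 4762], [445.0, 48.0]), ([416, 38, 22, 18, 357], [426.0, 46.0]), ([343, 95, 11, 35, 157], [348.0, 117.0]), ([396, 96, 35, 37, 281], [408.0, 112.0]), ([351, 98, 11, 19, 125], [356.0, 108.0]), ([238, 100, 241, 266, 15819], [383.0, 241.0]), ([376, 104, 27, 28, 442], [389.0, 117.0]), ([389, 120, 36, 30, 369], [401.0, 136.0]), ([342, 147, 16, 18, 181], [349.0, 156.0]), ([240, 209, 12, 10, 75], [246.0, 213.0]), ([380, 267, 13, 9, 61], [385.0, 271.0])]
foot rest [279. 236.] [194 130  80] [403. 193.]
tray [253. 201.] [ 77 126  94] [273. 204.]
mid [267. 222.] [236 236 221] [346. 196.]
```

Run:
```python
from h import *
sm=np.array([.5955,.1142]);ex=np.array([.9729,-.2314]);ey=np.array([.2314,.9729])
for nm in ('wrist','scene'):
  a=load(nm)
  for x in (-.035,0,.035):
    o=''
    for y in np.arange(-.12,.05,.006):
        u,v=np.round(proj(a,np.r_[sm+ex*x+ey*y,.08])).astype(int)
        r,g,b=a['image'][v,u].astype(int) if 0<=v<420 and 0<=u<560 else (0,0,0)
        o+='W' if b>.8*r and r>110 else ('F' if r>1.7*b and r>90 else 'd')
    print(nm,x,o)
# along foot axis
  print(nm,'axis',''.join('F' if (lambda c:c[0]>1.7*c[2] and c[0]>90)(a['image'][tuple(np.clip(np.round(proj(a,np.r_[sm+ex*x+ey*-.045,.09])).astype(int)[::-1],0,[419,559]))].astype(int)) else '.' for x in np.arange(-.06,.061,.004)))
print(sensors.get_state()['contact_force'])
```

```text
wrist -0.035 WWWWWWWWFFFFFFFFdWWWWdddWWdFF
wrist 0 WWWWWWWWFFFFFFFFdWWWWddddddFF
wrist 0.035 WWWWWWWWddFFFFFFddWWWWdddddFF
wrist axis FFFFFFFF.FFFFFFFFFFFFF.FFFFFFFF
scene -0.035 ddWWdddddFFFFFFFFFFFddddWWWWW
scene 0 dWWWWWWWWWFFFFFFFFFFdddddWWWW
scene 0.035 WWWWWWWWWWFFFFFFFFdWWWWddWWWW
scene axis FFFFFFFFFFFFFFFFFFFFFFFFFFFFF..
[-0.6933782   0.68035342  0.07266484]
```

```bash
python3 -c "
from rig import manip
print(manip.sign_off())"
```

```text
the job is handed in; nothing more can be done
None
```

The keyhole plate is home under both screw heads, the foot tipped the tray and now rests crosswise against the stop on the runway, and the job was handed in at about 20 s on the robot clock; sign-off returned no verdict. I checked the foot's final position from image pixels rather than by eye, and the tray's tip and the bystanders were not checked separately.

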